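# Run the touch shaker with a flask

### The arm

A 6-joint arm with a two-finger parallel gripper is mounted at the origin on a cart in front of the work surface, level with it; the furniture and walls round the work are solid. World frame = base frame: x ahead of the robot, y to its left, z up, the work surface at z = 0. Lengths are in mm, angles in rad, forces in N, time in s.
With the tool pointing down it reaches from about 200 to 875 mm from the base axis. Payload 3.4 kg.
Tool frame: the origin (TCP) lies at the very end of the fingers, on their centre line; the grasp point (between the pads) lies 19 mm behind it; z points along the fingers, y is the line along which they close (so a half turn about z gives the same grasp; the last joint's range is limited). The gripper opens to 94 mm and grips with 3 to 60 N. Pads are 16 mm wide; open, the fingers measure 119 mm over their backs; the gripper's body (75 mm by 177 mm) begins 78 mm behind the grasp point.
Start: joints at [1.141, 0.276, 1.505, -0, 1.361, -0.121], TCP at [174.769, 547.833, 205.493] pointing down, gripper open.
Joint ranges: [-2.89, 2.89], [-0.75, 2.08], [0.22, 2.7], [-1.18, 4.32], [0.11, 2.71], [-2.7, 2.7]. Speed limits (rad/s): [2.57, 2.57, 3.14, 3.14, 3.14, 3.14].

### API

Orientations are given as a rotation vector (axis times angle).
In Python, from workcell import robot gives the robot as it stands.
- The arm moves only by the tool carry_out, never from a script. Its argument "motion" is a list of rows, each a list of 6 numbers: the shift along the tool's x, y, z in m, then the turn, a rotation vector about the tool's x, y, z in degrees. In form: [[x, y, z, rx, ry, rz], ...]. A call has 1 to 8 rows; each row is the pose to reach, as a shift and turn from the pose commanded when the call began, along the tool's axes at that moment; what a row does not reach only later rows make up. A row lasts 1/10 s, in which the tool goes at most 50 mm and 8.59 degrees, less where a joint would pass 70% of its speed; a pose out of reach is approached as far as the arm can. A call with a gripper value outside its range is refused whole. "gripper" is the finger opening in m, from 0 to 0.094, set as the call begins (left out, the last holds). The fingers move at their own pace and stop on an object; "force" is the grip in N (left out, the last holds). Time passes only in rows, so rows that repeat a pose let the fingers close. It gives the time, the measured TCP pose, the force, the opening and the grip force at its end, in the units of the state.
- robot.get_state(): the state, without advancing time (a new reading comes with each control period).
- robot.capture(name): name is "scene" or "top" or "wrist"; returns (picture, depth): 384x512x3 uint8, blue, green, red; 384x512 float32, mm along the optical axis (not along the pixel's ray), 0 where there is no reading.
- robot.camera_params(name): a dict with "K" (3x3 intrinsics, pixels), "eye" and "orientation" of the camera in the world. Camera axes: x right, y up, looking along -z (the intrinsics and any distortion apply to the point x, -y, -z); pixel columns grow to the right and rows downward; lengths in mm; the calibration is good to about 2 mm. A picture is of the moment at which its call begins: read the wrist's pose just before it. camera_params takes no time and is no camera call; for the wrist camera it gives the pose at the moment of the call.
- robot.sign_off(): hands the job in; it is judged then, once.
The state is a dict: "time_s": time; "q": joint angles; "dq": joint speeds; "joint_efforts": joint torques, N m; "tool_pos": TCP position; "eef_rot": TCP orientation; "force": force on the tool from outside, world axes, zero at the start; "ft_torque": the same for the moment, N m; "grip_width": finger opening in mm; "finger_force": force on a finger pad.
Only numpy, scipy, OpenCV 4.12 (cv2) and the standard library are available. Lean on these libraries where they do the work, as an engineer would, in place of code of your own. Each camera call takes 0.05 s, during which the arm holds its last target. There are 200 camera calls.

### The job

Switch the flask shaker on by pushing its red-tipped lever right over to the side of the green dot. Then stand the stoppered conical flask upright in the shaker's sprung ring cradle and press it straight down against the springs as far as the cradle goes, firmly but without forcing the glass, and finish while still holding it pressed down there, because the shaker only runs while the flask is held down. Keep the flask upright all the way and leave the jar, the beaker and the crucible where they stand.

Things in the scene. Friction and masses are not known exactly. Their poses are not given: they have to be found in the camera images.
- flask: Loose stoppered conical flask (orange stopper), one rigid piece, 84 to 168 g, 106 mm tall, upright on the worktop at the start. Foot 67 mm in diameter up to 10 mm high, 52 mm to 30 mm high, 38 mm to 62 mm high, then neck and stopper 28 mm in diameter up to the top. Origin: centre of its underside; z up its axis.
- shaker: Fixed shaker, white housing 190 (x) x 130 (y) x 45 mm high, turned up to 0.45 rad. Origin: centre of its underside; x from the lever end (nearest the robot) to the cradle end, y left, z up. Cradle axis at x 25, y 0 mm. Three 8 mm guide pins 54 mm from it, 109 mm high: one on its +x side, two to -x left and right. Lever pivot at x -68, y 0, z 49 mm; grey dot (off) at y +45, green dot (on) at y -45.
- cradle_ring (a joint): How far the sprung ring cradle is pressed down, in m: 0 = up (where the springs hold it, also with the flask standing in it), 0.022 = fully down on its stop. Springs: it begins to move at about 4 N and takes about 12 N to hold fully down; it springs back up when let go.
- cradle_seat (a point): Point on the sprung ring's axis at the height of its black ledge, on which the flask's underside rests; z up. 81 mm above the worktop when the ring is up, 59 mm when fully down. The aluminium wall round the ledge is 71 mm in diameter inside and stands 16 mm above the ledge, its upper 8 mm flared to 80 mm; 90 mm wide over the top.
- power_lever (a joint): Angle of the toggle lever in rad: 0 = leaning 0.5 rad to the left (the shaker's +y, grey dot, off), 1.0 = leaning 0.5 rad to the right (the shaker's -y, green dot, on). Starts between 0 and 0.15. It turns about the shaker's x axis, needs about 1.5 N at its tip, and stays where it is left.
- lever_tip (a point): Centre of the lever's red ball (18 mm in diameter), 50 mm from the pivot on an 8 mm steel stem; about 93 mm above the worktop at either end of its swing, 99 mm in the middle.
- jar: Sample jar with a blue screw cap, 45 mm in diameter, 63 mm tall; a bystander. Origin: centre of its underside.
- beaker: Small glass beaker, about 46 x 52 mm, 56 mm tall; a bystander. Origin: centre of its underside.
- crucible: White porcelain crucible, 44 mm in diameter, 36 mm tall; a bystander. Origin: centre of its underside.
There are look-alikes about, which are no part of the job. Several things look just like the flask: the one meant starts farthest to the robot's left.

How it is judged:
By the outcome, as a careful person would: the job done as asked, in the order asked, and still so for the second after the job is handed in, while the arm keeps its last pose, push and grip.
It also fails if it takes over 48 s, if anything falls off the work surface, if the arm or the gripper's body presses on something with over 40 N, if the wrist force passes 120 N, or if a joint passes its speed limit or range.

## Working session

There is one attempt and no reset: what is moved stays moved. The work goes in short steps, Python scripts to look and compute and a tool call to move; the robot and the scene stay as the last step left them, time stands still between calls to the robot, and variables do not carry over. Pictures are saved under pics/ and viewed, at most 10 in all, crops included, and the job is handed in when it is done.

Besides the shell and the picture viewer there is one more tool, called after "Call:" in YAML: its name, and indented under it one key for each argument. carry_out: Moves the arm, as the interface text tells. Its arguments: {"type":"object","properties":{"motion":{"type":"array","items":{"type":"array","items":{"type":"number"}}},"gripper":{"type":"number"},"force":{"type":"number"}},"required":["motion"]}

```bash
mkdir -p pics; ls
cat > h.py <<'E'
import numpy as np, cv2
from scipy.spatial.transform import Rotation as R
from workcell import robot
def cam(n):
    p=robot.camera_params(n); return p
def snap(n):
    p=cam(n); im,d=robot.capture(n); return im,d,p
def rot(p):
    o=np.array(p["orientation"],float)
    return o if o.shape==(3,3) else R.from_rotvec(o).as_matrix()
def ray(p,u,v):
    K=np.array(p["K"]); D=np.array(p.get("dist",p.get("distortion",np.zeros(5))),float)
    q=cv2.undistortPoints(np.array([[[u,v]]],float),K,D)[0,0]
    return np.array(p["eye"],float), rot(p)@np.array([q[0],-q[1],-1.])
def onz(p,u,v,z):
    e,r=ray(p,u,v); return e+r*(z-e[2])/r[2]
def cloud(p,d):
    v,u=np.mgrid[0:d.shape[0],0:d.shape[1]]
    K=np.array(p["K"]); D=np.array(p.get("dist",p.get("distortion",np.zeros(5))),float)
    q=cv2.undistortPoints(np.stack([u.ravel(),v.ravel()],1).astype(float)[:,None],K,D)[:,0]
    c=np.stack([q[:,0],-q[:,1],-np.ones(len(q))],1)*d.reshape(-1,1)
    w=np.array(p["eye"])+c@rot(p).T
    return w.reshape(*d.shape,3)
E
python3 - <<'E'
from h import *
ims=[]
for n in("scene","top"):
    im,d,p=snap(n); print(n,p); cv2.imwrite(f"pics/{n}0.png",im); np.save(f"{n}0.npy",d)
    cv2.imwrite(f"pics/{n}0v.png",cv2.resize(im,(800,600)))
print(robot.get_state())
E
```

```text
pics
scene {'K': array([[352.91952704,   0.        , 258.18303636],
       [  0.        , 352.91952704, 189.5730704 ],
       [  0.        ,   0.        ,   1.        ]]), 'eye': array([ 111.78430719, -478.02682943,  660.52612644]), 'orientation': array([ 0.7777863 , -0.33045247, -0.74893428])}
top {'K': array([[384.05334009,   0.        , 249.79712012],
       [  0.        , 384.05334009, 191.11430396],
       [  0.        ,   0.        ,   1.        ]]), 'eye': array([418.64763528, -84.09642877, 967.3698471 ]), 'orientation': array([ 0.14519314, -0.10168901, -1.55905633])}
{'time_s': 0.1, 'q': array([ 1.14102881e+00,  2.76548078e-01,  1.50593403e+00, -6.17741789e-07,
        1.36069726e+00, -1.20990309e-01]), 'dq': array([ 0.00090906, -0.00036993, -0.00146806, -0.00243835, -0.00134781,
        0.00076963]), 'joint_efforts': array([ 2.68577787e-03, -4.05460489e+01, -2.37778902e+01,  7.02222995e-02,
        2.99498951e-02, -4.38405323e-05]), 'tool_pos': array([174.54110031, 547.37399319, 204.71081667]), 'eef_rot': array([-4.83034963e-01, -3.10379910e+00,  2.39843476e-03]), 'force': array([-0.51519191,  0.49681555,  0.39086947]), 'ft_torque': array([ 0.00105162,  0.0119119 , -0.02862559]), 'finger_force': 0.0, 'grip_width': 94.01876910254724}
```

View pics/scene0v.png

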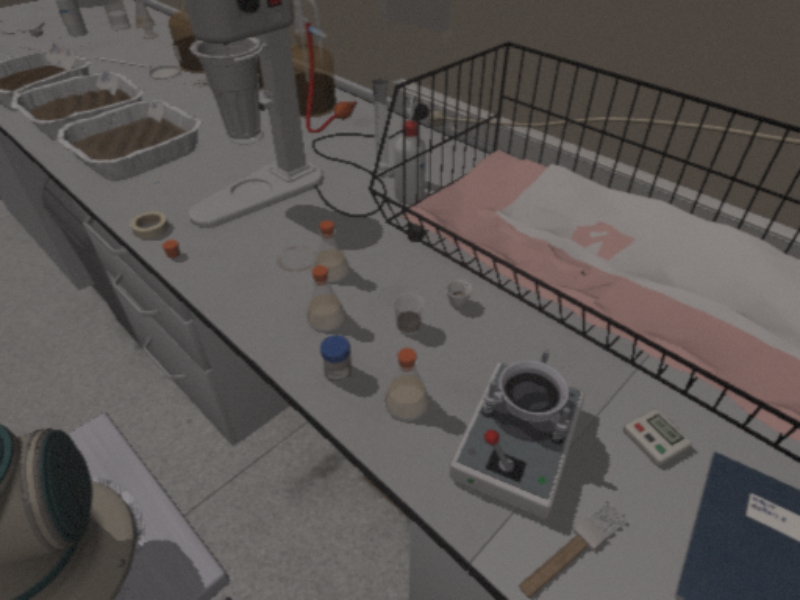

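View pics/top0v.png

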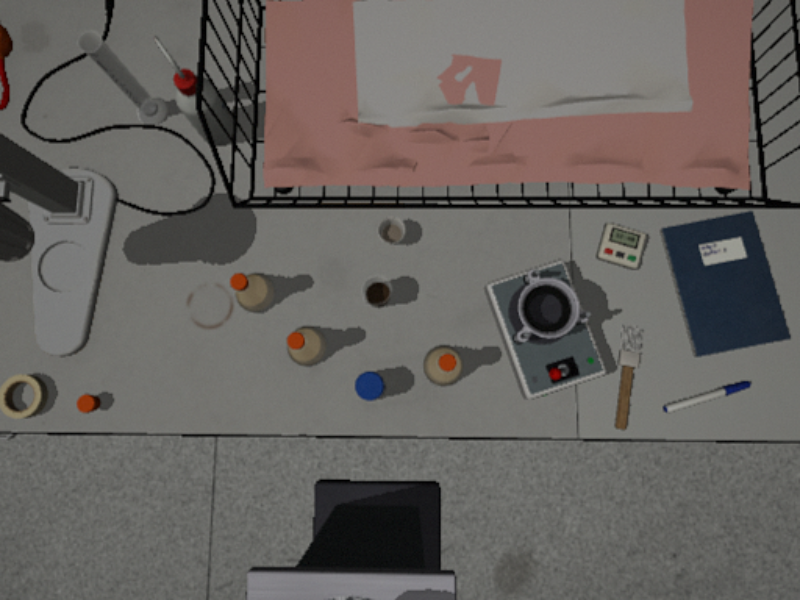

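Top view (800×600 px): the flask look-alikes are at stoppers (240,282), (295,340) and (447,362); there is also a lone stopper at (88,403), which is not a flask. The one farthest left is (240,282). The shaker is at about (547,330), with its red lever tip at (556,373), grey dot at (534,380) and green dot at (590,360).

Run:
```python
from h import *
def blobs(im,lo,hi,amin=8):
    h=cv2.cvtColor(im,cv2.COLOR_BGR2HSV); m=cv2.inRange(h,lo,hi)
    n,l,s,c=cv2.connectedComponentsWithStats(m); return [(c[i],s[i,4]) for i in range(1,n) if s[i,4]>=amin]
for n in("top","scene"):
    im=cv2.imread(f"pics/{n}0.png"); d=np.load(f"{n}0.npy"); p=cam(n); W=cloud(p,d)
    for nm,lo,hi,z in(("orange",(3,150,100),(14,255,255),100),("red",(0,150,80),(2,255,255),93),("red2",(174,150,80),(180,255,255),93),("green",(50,120,60),(80,255,255),46),("blue",(105,150,60),(125,255,255),60)):
        for c,a in blobs(im,lo,hi):
            q=W[int(c[1]),int(c[0])]
            if q[0]<800: print(n,nm,c.round(1),a,"plane",onz(p,*c,z).round(0)[:2],"depth",q.round(0))
    # cradle ring / shaker
    if n=="top":
        m=((W[...,2]>38)&(W[...,2]<52)&(W[...,1]<-120)&(W[...,1]>-420)&(W[...,0]<560)&(W[...,0]>200)).astype(np.uint8)
        P=W[m>0][:,:2].astype(np.float32); print("house",cv2.minAreaRect(P),len(P))
        m=(W[...,2]>88)&(W[...,2]<101)&(W[...,1]<-120)&(W[...,1]>-420)&(W[...,0]>320)&(W[...,0]<560)
        P=W[m][:,:2].astype(np.float32); print("ring",cv2.minEnclosingCircle(P),len(P),np.median(P,0))
im=cv2.imread("pics/top0.png")
a=cv2.resize(im[165:250,110:230],(480,340),interpolation=cv2.INTER_CUBIC); b=cv2.resize(im[160:260,305:395],(306,340),interpolation=cv2.INTER_CUBIC)
cv2.imwrite("pics/crop1.png",np.hstack([a,b]))
```

```text
top orange [152.1 179.8] 85 plane [581. 167.] depth [582. 166. 107.]
top orange [188.7 217.6] 88 plane [495.  79.] depth [495.  80. 104.]
top orange [285.9 231.6] 96 plane [ 465. -141.] depth [ 466. -139.  107.]
top orange [ 54.3 257.9] 96 plane [401. 381.] depth [402. 422.  24.]
top red [389.1 160.2] 11 plane [ 632. -381.] depth [ 650. -405.   20.]
top red [354.9 239.3] 38 plane [ 449. -296.] depth [ 450. -292.  101.]
top green [403.9 164.8] 11 plane [ 632. -432.] depth [ 640. -439.   20.]
top green [377.4 230.4] 13 plane [ 472. -361.] depth [ 473. -360.   47.]
top blue [236.1 246.4] 244 plane [431. -27.] depth [432. -27.  64.]
top blue [471.1 247.9] 55 plane [ 433. -569.] depth [ 436. -593.   16.]
house ((486.69976806640625, -253.07762145996094), (263.8761291503906, 145.7616729736328), 89.76612854003906) 2490
ring ((507.82843017578125, -228.24603271484375), 113.1156234741211) 353 [ 514.96906 -290.75308]
scene orange [208.5 143.7] 25 plane [583. 169.] depth [580. 167. 104.]
scene orange [108.6 156.5] 25 plane [364. 309.] depth [398. 420.  23.]
scene orange [204.3 173.1] 35 plane [496.  81.] depth [493.  77. 104.]
scene orange [259.9 227.2] 59 plane [ 465. -140.] depth [ 462. -141.  105.]
scene red [314. 279.] 40 plane [ 449. -296.] depth [ 445. -298.   99.]
```

View pics/crop1.png

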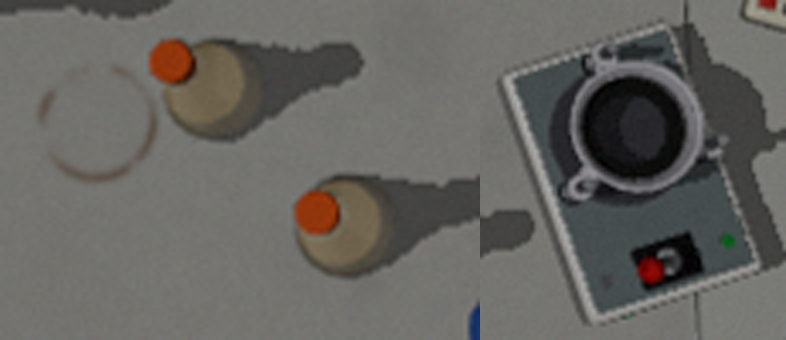

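Crop: the chosen flask (stopper at crop 172,60) stands upright and has the second flask to its lower right. The lever's red ball is on the grey-dot side (crop 650,270), and the ring centre is at about (637,125).

```bash
cat >> h.py <<'E'
def plan(target,xdir):
    """shift in tool axes (m) and turn (deg) to reach target TCP, pointing down, tool x along xdir (world, or opposite)"""
    s=robot.get_state(); T=R.from_rotvec(s["eef_rot"]); best=None
    for k in(1,-1):
        x=k*np.array([xdir[0],xdir[1],0.]); x/=np.linalg.norm(x); z=np.array([0,0,-1.])
        G=R.from_matrix(np.stack([x,np.cross(z,x),z],1)); r=(T.inv()*G).as_rotvec(degrees=True)
        if best is None or np.linalg.norm(r)<np.linalg.norm(best): best=r
    print("tcp",s["tool_pos"].round(1),"q",s["q"].round(2),"F",s["force"].round(1),"t",round(s["time_s"],2),"w",round(s["grip_width"],1))
    print("shift",(T.inv().apply(np.array(target)-s["tool_pos"])/1000).round(4),"turn",best.round(2))
E
python3 - <<'E'
from h import *
p=cam("top"); d=np.load("top0.npy"); W=cloud(p,d); im=cv2.imread("pics/top0.png")
g=onz(p,342,243,46)[:2]; gr=onz(p,377.4,230.4,46)[:2]
m=(W[...,2]>90)&(W[...,2]<101)&(W[...,1]<-200)&(W[...,1]>-420)&(W[...,0]>470)&(W[...,0]<560)
c,r=cv2.minEnclosingCircle(W[m][:,:2].astype(np.float32)); print("ring depth",c,r)
# ring by brightness: pixels near expected
print("ring px",onz(p,351.2,196.8,97))
uy=(g-gr)/np.linalg.norm(g-gr); ux=np.array([uy[1],-uy[0]]); mid=(g+gr)/2
print("dots",g,gr,np.linalg.norm(g-gr),"ux",ux,"turn",np.arctan2(ux[1],ux[0]))
c=np.array(c)
print("ring rel to dots mid in shaker axes",(c-mid)@ux,(c-mid)@uy)
h=(W[...,2]>38)&(W[...,2]<52)&(W[...,1]<-180)&(W[...,1]>-420)&(W[...,0]>380)&(W[...,0]<620)
h=cv2.morphologyEx(h.astype(np.uint8),cv2.MORPH_OPEN,np.ones((3,3)))
print("house",cv2.minAreaRect(W[h>0][:,:2].astype(np.float32)))
tip=np.array([449,-296]); print("tip",(tip-mid)@ux,(tip-mid)@uy)
b=(W[...,0]>600)&(W[...,0]<800)&(W[...,1]>-300)&(W[...,1]<200)&(W[...,2]>40); print("basket",W[b].min(0),W[b].max(0))
t=np.append(tip+uy*35,180); print(t); plan(t,uy)
E
```

```text
ring depth (532.1643676757812, -289.1536865234375) 49.67106246948242
ring px [ 544.98483546 -289.97441458   97.        ]
dots [ 441.90996067 -277.03106646] [ 472.32246265 -361.2250217 ] 89.51839127146198 ux [0.94052132 0.33973468] turn 0.34663478390098545
ring rel to dots mid in shaker axes 80.76771928585715 2.695061000947704
house ((521.3690185546875, -295.7635498046875), (189.28878784179688, 129.50843811035156), 18.650360107421875)
tip 0.22392856881703402 24.509777044516362
basket [ 600.04278136 -299.99688024   40.00573321] [799.97876853 175.15905082 299.9094069 ]
[ 437.10928621 -263.08175391  180.        ]
tcp [174.5 547.4 204.7] q [ 1.14  0.28  1.51 -0.    1.36 -0.12] F [-0.5  0.5  0.4] t 0.1 w 94.0
shift [-0.4964 -0.6923  0.0257] turn [-9.000e-02  3.000e-02  5.245e+01]
```

Call:
carry_out:
  motion:
    - [-0.496,-0.692,0.0,0,0,52.5]
    - [-0.496,-0.692,0.0,0,0,52.5]
    - [-0.496,-0.692,0.0,0,0,52.5]
    - [-0.496,-0.692,0.0,0,0,52.5]
    - [-0.496,-0.692,0.0,0,0,52.5]
    - [-0.496,-0.692,0.0,0,0,52.5]
    - [-0.496,-0.692,0.0,0,0,52.5]
    - [-0.496,-0.692,0.0,0,0,52.5]
  gripper: 0.0

```text
time_s: 0.9
tool_pos: [297.8, 165.5, 205.4]
eef_rot: [1.805, 2.571, 0.001]
force: [1.2, 0.8, -0.5]
grip_width: 33.5
finger_force: 0.0
```

```bash
python3 -c "
from h import *
plan([437,-263,180],[-.329,.944])"
```

```text
tcp [297.8 165.5 205.4] q [ 0.3  -0.09  1.93 -0.    1.31 -0.04] F [ 1.2  0.8 -0.5] t 0.9 w 33.5
shift [-0.4503 -0.0146  0.0255] turn [0.04 0.   0.63]
```

Call:
carry_out:
  motion:
    - [-0.45,-0.015,0.02,0,0,0.5]
    - [-0.45,-0.015,0.02,0,0,0.5]
    - [-0.45,-0.015,0.02,0,0,0.5]
    - [-0.45,-0.015,0.02,0,0,0.5]
    - [-0.45,-0.015,0.02,0,0,0.5]
    - [-0.45,-0.015,0.02,0,0,0.5]
    - [-0.45,-0.015,0.02,0,0,0.5]
    - [-0.45,-0.015,0.02,0,0,0.5]

```text
time_s: 1.7
tool_pos: [420.7, -215.1, 187.3]
eef_rot: [-1.819, -2.561, -0.001]
force: [0.8, 0.2, 0.1]
grip_width: 0.4
finger_force: 0.0
```

Call:
carry_out:
  motion:
    - [-0.05,0,0.005,0,0,0]
    - [-0.05,0,0.005,0,0,0]
    - [-0.05,0,0.005,0,0,0]

```text
time_s: 2.0
tool_pos: [436.8, -260.5, 181.6]
eef_rot: [-1.818, -2.558, -0.001]
force: [0.6, 0.2, 0.1]
grip_width: 0.5
finger_force: 0.0
```

```bash
python3 -c "
from h import *
im,d,p=snap('wrist'); cv2.imwrite('pics/w1.png',im); np.save('w1.npy',d)
h=cv2.cvtColor(im,cv2.COLOR_BGR2HSV)
for nm,lo,hi,z in(('red',(0,150,60),(3,255,255),95),('green',(50,100,40),(80,255,255),46)):
    n,l,s,c=cv2.connectedComponentsWithStats(cv2.inRange(h,lo,hi))
    for i in range(1,n):
        if s[i,4]>30: print(nm,c[i],s[i],onz(p,*c[i],z).round(1), cloud(p,d)[int(c[i][1]),int(c[i][0])].round(1))
plan([437,-263,78],[-.329,.944])"
```

```text
red [248.48648649 236.45945946] [248 227   2  21  37] [ 449.8 -296.1   95. ] [ 434.8 -253.   207.9]
red [379.43137255 348.41176471] [374 344  11  10  51] [ 596.6 -358.9   95. ] [ 648.4 -405.9   17.9]
tcp [ 436.5 -259.4  182. ] q [-0.67  0.19  1.68  0.    1.27 -1.01] F [-0.4  0.8 -0.3] t 2.05 w 0.3
shift [-0.0038 -0.0006  0.104 ] turn [-0.06 -0.15  0.06]
```

View pics/w1.png

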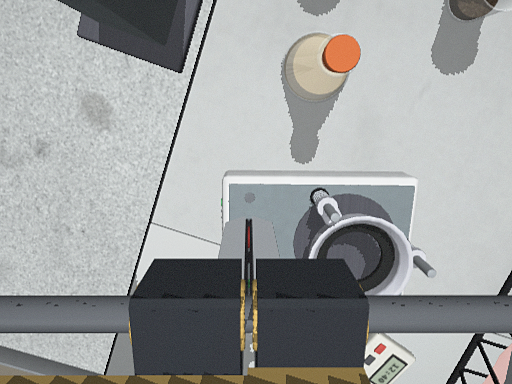

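Wrist view: the closed fingers are over the shaker's near-left side by the grey dot (250,198). The lever is hidden behind them at about (248,236), and the ring is at (360,250). The tip position of (449,-296) is confirmed, so I will lower and push.

Call:
carry_out:
  motion:
    - [0,0,0.05,0,0,0]
    - [0,0,0.1,0,0,0]
    - [0,0,0.102,0,0,0]

```text
time_s: 2.35
tool_pos: [432.5, -254.9, 76.2]
eef_rot: [-1.808, -2.553, -0.002]
force: [-1.0, 0.5, 0.5]
grip_width: 0.4
finger_force: 0.0
```

Call:
carry_out:
  motion:
    - [-0.012,0,0,0,0,0]
    - [-0.02,0,0,0,0,0]
    - [-0.026,0,0,0,0,0]
    - [-0.032,0,0,0,0,0]
    - [-0.037,0,0,0,0,0]
    - [-0.041,0,0,0,0,0]
    - [-0.043,0,0,0,0,0]
    - [-0.043,0,0,0,0,0]

```text
time_s: 3.15
tool_pos: [451.8, -301.4, 80.7]
eef_rot: [1.817, 2.562, -0.0]
force: [-0.4, -0.0, 0.1]
grip_width: 0.2
finger_force: 0.1
```

```bash
python3 -c "
from h import *
im,d,p=snap('top'); cv2.imwrite('pics/t2.png',im)
h=cv2.cvtColor(im,cv2.COLOR_BGR2HSV)
n,l,s,c=cv2.connectedComponentsWithStats(cv2.inRange(h,(0,150,60),(3,255,255)))
for i in range(1,n):
    if s[i,4]>5: print(c[i],s[i],onz(p,*c[i],93).round(1))
s=robot.get_state(); v=s['tool_pos'][:2]-[457.2,-318.8]
print(v@[.944,.329],v@[-.329,.944],s['force'],s['tool_pos'])"
```

```text
[ 2.14606742 54.95505618] [ 0 38  6 32 89] [896.9 561.4  93. ]
[117.68333333  50.91666667] [111  44  14  16 120] [906.4 271.3  93. ]
[389.09090909 160.18181818] [387 159   5   3  11] [ 631.7 -380.6   93. ]
0.6098670601233205 18.266273443032183 [-0.40621399  0.51478701 -0.24968937] [ 451.76272312 -301.34511722   80.61768534]
```

Call:
carry_out:
  motion:
    - [-0.006,0,0,0,0,0]
    - [-0.012,0,0,0,0,0]
    - [-0.017,0,0,0,0,0]
    - [-0.02,0,0,0,0,0]
    - [-0.022,0,0,0,0,0]
    - [-0.023,0,0,0,0,0]
    - [-0.023,0,0,0,0,0]

```text
time_s: 3.9
tool_pos: [459.0, -322.5, 80.5]
eef_rot: [-1.817, -2.562, 0.0]
force: [-1.3, 0.8, -0.8]
grip_width: 0.5
finger_force: 0.8
```

Call:
carry_out:
  motion:
    - [-0.0015,0,0,0,0,0]
    - [-0.003,0,0,0,0,0]
    - [-0.003,0,0,0,0,0]

```text
time_s: 4.2
tool_pos: [459.5, -324.1, 80.5]
eef_rot: [-1.816, -2.56, -0.002]
force: [-2.7, 5.2, 1.1]
grip_width: 0.1
finger_force: 2.5
```

Call:
carry_out:
  motion:
    - [0.02,0,0,0,0,0]
    - [0.03,0,-0.04,0,0,0]
    - [0.05,0,-0.09,0,0,0]
    - [0.1,0,-0.14,0,0,0]
    - [0.15,0,-0.14,0,0,0]
    - [0.15,0,-0.14,0,0,0]
  gripper: 0.07

```text
time_s: 4.8
tool_pos: [411.1, -182.5, 223.6]
eef_rot: [1.812, 2.558, 0.001]
force: [0.5, 0.3, -1.1]
grip_width: 44.7
finger_force: 0.0
```

Run:
```python
from h import *
im,d,p=snap('top'); cv2.imwrite('pics/t3.png',im); cv2.imwrite('pics/t3c.png',cv2.resize(im[140:270,290:420],(520,520)))
h=cv2.cvtColor(im,cv2.COLOR_BGR2HSV)
n,l,s,c=cv2.connectedComponentsWithStats(cv2.inRange(h,(0,150,60),(3,255,255)))
for i in range(1,n):
    if s[i,4]>5 and c[i][0]>300:
        q=onz(p,*c[i],93); print(c[i],s[i],q.round(1),(q[:2]-[457.2,-318.8])@[-.329,.944])
W=cloud(cam('top'),np.load('top0.npy'))
for y in range(-400,300,100):
    for z0,z1 in((50,110),(110,160),(160,260)):
        b=(W[...,0]>560)&(W[...,0]<800)&(abs(W[...,1]-y)<50)&(W[...,2]>z0)&(W[...,2]<z1)
        print(y,z0,np.sort(W[b][:,0])[:3].round() , end=' | ')
    print()
plan([581.5,167,200],[-1,.1])
```

```text
[389.3 160.2] [388 159   4   3  10] [ 631.6 -381.1   93. ] -116.18120082374148
-400 50 [699. 700. 701.] | -400 110 [685. 685. 685.] | -400 160 [] | 
-300 50 [560. 560. 561.] | -300 110 [595. 597. 597.] | -300 160 [] | 
-200 50 [560. 561. 562.] | -200 110 [685. 685. 685.] | -200 160 [] | 
-100 50 [561. 564. 564.] | -100 110 [685. 685. 685.] | -100 160 [] | 
0 50 [561. 561. 561.] | 0 110 [685. 685. 685.] | 0 160 [] | 
100 50 [570. 570. 571.] | 100 110 [684. 685. 685.] | 100 160 [] | 
200 50 [560. 560. 561.] | 200 110 [576. 684. 684.] | 200 160 [700. 700. 701.] | 
tcp [ 410.2 -180.9  223.3] q [-0.57  0.07  1.72  0.    1.34 -0.91] F [-1.3  1.6  1. ] t 4.85 w 49.2
shift [0.2712 0.2771 0.0236] turn [  0.1    0.3  -64.86]
```

View pics/t3c.png

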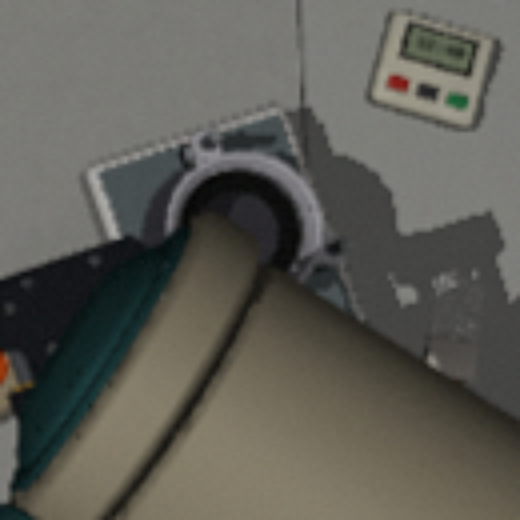

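The crop shows the arm hiding the lever, so I will check it from the flask position.

Call:
carry_out:
  motion:
    - [0.271,0.277,0.02,0,0,-65]
    - [0.271,0.277,0.02,0,0,-65]
    - [0.271,0.277,0.02,0,0,-65]
    - [0.271,0.277,0.02,0,0,-65]
    - [0.271,0.277,0.02,0,0,-65]
    - [0.271,0.277,0.02,0,0,-65]
    - [0.271,0.277,0.02,0,0,-65]
    - [0.271,0.277,0.02,0,0,-65]
  gripper: 0.06

```text
time_s: 5.65
tool_pos: [585.3, 165.9, 199.6]
eef_rot: [0.147, 3.135, 0.0]
force: [0.2, -0.3, 0.3]
grip_width: 60.2
finger_force: 0.0
```

Run:
```python
from h import *
im,d,p=snap('top'); iw,dw,pw=snap('wrist'); isc,_,ps=snap('scene')
for a,q,nm in((im,p,'top'),(isc,ps,'scene')):
    h=cv2.cvtColor(a,cv2.COLOR_BGR2HSV)
    n,l,s,c=cv2.connectedComponentsWithStats(cv2.inRange(h,(0,150,60),(3,255,255)))
    for i in range(1,n):
        if s[i,4]>5 and c[i][0]>290:
            w=onz(q,*c[i],93); print(nm,c[i],s[i,4],w.round(1),"ydir",(w[:2]-[457.2,-318.8])@[-.329,.944])
h=cv2.cvtColor(iw,cv2.COLOR_BGR2HSV)
n,l,s,c=cv2.connectedComponentsWithStats(cv2.inRange(h,(3,140,80),(16,255,255)))
for i in range(1,n):
    if s[i,4]>50: print("wrist orange",c[i],s[i],onz(pw,*c[i],106).round(1),cloud(pw,dw)[int(c[i][1]),int(c[i][0])].round(1))
cv2.imwrite('pics/v4.png',np.hstack([cv2.resize(iw,(480,360)),cv2.resize(im[160:260,305:395],(320,360))]))
plan([581.5,167,130],[-1,.1])
```

```text
top [389.09090909 160.18181818] 11 [ 631.7 -380.6   93. ] ydir -115.74456960133277
top [376.   232.72] 25 [ 464.4 -343.8   93. ] ydir -25.912346293507323
scene [339.52380952 289.83333333] 42 [ 463.5 -342.8   93. ] ydir -24.68837432305654
wrist orange [114.78952772  81.31314168] [ 97  64  37  35 974] [494.9  78.4 106. ] [494.7  78.1 106.6]
wrist orange [239.46731572 181.12656467] [225 166  30  31 719] [580.6 164.8 106. ] [580.2 164.5 107.1]
tcp [584.5 165.  199.1] q [ 0.16  0.33  1.44 -0.    1.37 -1.31] F [-0.7 -1.3 -0.3] t 5.8 w 60.1
shift [0.0032 0.0017 0.0691] turn [-0.04  0.05  0.17]
```

View pics/v4.png

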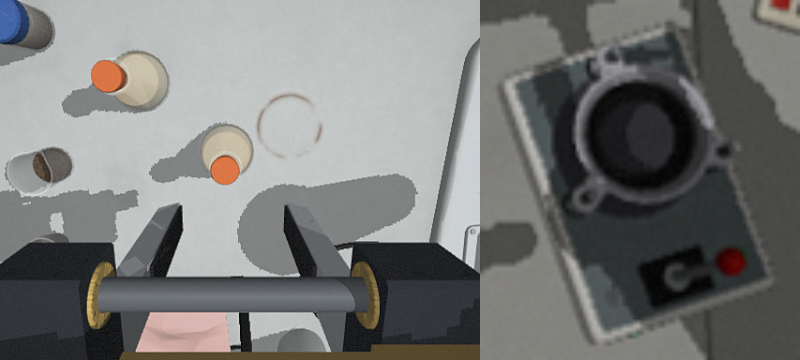

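The wrist part shows the flask's stopper at (225,170), between the fingers. The top part shows the red tip at the green dot (732,260), i.e. y = -25, so the lever is fully over. I will descend and grip the neck just above its shoulder.

Call:
carry_out:
  motion:
    - [0.0034,0.001,0.03,0,0,0]
    - [0.0034,0.001,0.07,0,0,0]
    - [0.0034,0.001,0.105,0,0,0]
    - [0.0034,0.001,0.125,0,0,0]
    - [0.0034,0.001,0.133,0,0,0]
    - [0.0034,0.001,0.133,0,0,0]
    - [0.0034,0.001,0.133,0,0,0]

```text
time_s: 6.5
tool_pos: [580.3, 164.3, 68.8]
eef_rot: [0.157, 3.135, 0.0]
force: [0.7, -0.5, 0.2]
grip_width: 60.1
finger_force: 0.0
```

Call:
carry_out:
  motion:
    - [0,0,0,0,0,0]
    - [0,0,0,0,0,0]
    - [0,0,0,0,0,0]
    - [0,0,0,0,0,0]
    - [0,0,0,0,0,0]
    - [0,0,0,0,0,0]
  gripper: 0.0
  force: 30

```text
time_s: 7.1
tool_pos: [579.2, 165.0, 68.1]
eef_rot: [0.156, 3.137, 0.0]
force: [-0.7, -0.8, 1.9]
grip_width: 27.7
finger_force: 30.0
```

Call:
carry_out:
  motion:
    - [0,0,-0.01,0,0,0]
    - [0,0,-0.03,0,0,0]
    - [0,0,-0.06,0,0,0]
    - [0,0,-0.1,0,0,0]
    - [0,0,-0.13,0,0,0]
    - [0,0,-0.15,0,0,0]
    - [0,0,-0.15,0,0,0]

```text
time_s: 7.8
tool_pos: [580.9, 165.3, 221.5]
eef_rot: [0.155, 3.131, 0.002]
force: [0.4, 0.1, -1.4]
grip_width: 27.6
finger_force: 30.0
```

Run:
```python
from h import *
plan([545,-288,217],[-1,.1])
im,d,p=snap('scene'); h=cv2.cvtColor(im,cv2.COLOR_BGR2HSV)
n,l,s,c=cv2.connectedComponentsWithStats(cv2.inRange(h,(3,150,80),(14,255,255)))
for i in range(1,n):
    if s[i,4]>8: print(c[i],s[i,4],onz(p,*c[i],100).round(1))
```

```text
tcp [580.9 165.3 221.5] q [ 0.16  0.31  1.42  0.    1.41 -1.31] F [ 0.4  0.1 -1.4] t 7.8 w 27.6
shift [-0.0092 -0.4547  0.0036] turn [0.11 0.39 0.02]
[108.40740741 156.44444444] 27 [363.7 309.9 100. ]
[204.11764706 173.17647059] 34 [495.1  80.4 100. ]
[260.03225806 227.29032258] 62 [ 465.5 -140.   100. ]
```

Call:
carry_out:
  motion:
    - [0,-0.015,0,0,0,0]
    - [-0.001,-0.045,0,0,0,0]
    - [-0.002,-0.085,0,0,0,0]
    - [-0.003,-0.125,0,0,0,0]
    - [-0.004,-0.17,0,0,0,0]
    - [-0.005,-0.215,0,0,0,0]
    - [-0.006,-0.26,0,0,0,0]
    - [-0.007,-0.3,0,0,0,0]

```text
time_s: 8.65
tool_pos: [554.0, -136.9, 215.6]
eef_rot: [-0.157, -3.133, -0.001]
force: [1.3, 1.2, -1.0]
grip_width: 27.4
finger_force: 30.0
```

Call:
carry_out:
  motion:
    - [0,-0.04,0,0,0,0]
    - [-0.001,-0.08,0,0,0,0]
    - [-0.002,-0.115,0,0,0,0]
    - [-0.002,-0.14,0,0,0,0]
    - [-0.002,-0.152,0,0,0,0]
    - [-0.002,-0.155,0,0,0,0]
    - [-0.002,-0.155,0,0,0,0]
    - [-0.002,-0.155,0,0,0,0]

```text
time_s: 9.45
tool_pos: [542.8, -287.3, 217.4]
eef_rot: [-0.154, -3.137, -0.002]
force: [0.4, 0.4, -2.1]
grip_width: 27.5
finger_force: 30.0
```

Run:
```python
from h import *
im,d,p=snap('top'); iw,dw,pw=snap('wrist'); isc,ds,ps=snap('scene')
plan([545,-288,217],[-1,.1])
cv2.imwrite('pics/w5.png',iw); cv2.imwrite('pics/s5.png',isc); cv2.imwrite('pics/t5.png',im)
cv2.imwrite('pics/v5.png',np.hstack([cv2.resize(iw,(400,300)),cv2.resize(isc[190:330,270:410],(300,300))]))
for a,q,nm in((iw,pw,'wrist'),(isc,ps,'scene'),(im,p,'top')):
    h=cv2.cvtColor(a,cv2.COLOR_BGR2HSV)
    n,l,s,c=cv2.connectedComponentsWithStats(cv2.inRange(h,(3,140,60),(16,255,255)))
    for i in range(1,n):
        if s[i,4]>8: print(nm,c[i],s[i],onz(q,*c[i],255).round(1))
```

```text
tcp [ 543.1 -287.4  217.9] q [-0.6   0.33  1.4   0.    1.42 -2.07] F [-0.2  0.6 -1.4] t 9.6 w 27.9
shift [-0.0019 -0.0004  0.0009] turn [0.02 0.01 0.11]
wrist [416.05168539  73.8       ] [398  58  36  32 890] [ 469.6 -213.6  255. ]
wrist [248.26118501 261.41918581] [ 221  232   56   58 2481] [ 543.3 -287.4  255. ]
scene [198.53846154  36.07692308] [198  32   3   9  13] [807.4 466.2 255. ]
scene [219.04        69.53333333] [214  66  12   9  75] [690.2 232.  255. ]
scene [108.45238095 157.07142857] [105 154   8   8  42] [293.2  90.2 255. ]
scene [204.41666667 173.77083333] [200 171   9   8  48] [388.5 -75.7 255. ]
scene [352.92173913 190.74782609] [348 185  12  13 115] [ 535.9 -288.6  255. ]
scene [259.9625 227.7125] [255 223  11  11  80] [ 367. -234.  255.]
top [ 0.5483871  28.12903226] [ 0 18  4 20 31] [867.5 451.8 255. ]
top [188.98 217.68] [184 212  11  12 100] [480.8  49.3 255. ]
top [285.9  231.61] [281 226  11  12 100] [ 456.5 -131.1  255. ]
top [ 54.76851852 257.92592593] [ 49 253  12  11 108] [404.1 296.6 255. ]
```

View pics/v5.png

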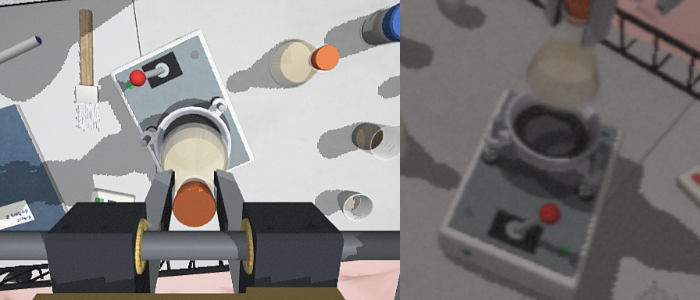

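The wrist part shows the flask held upright above the ring (stopper at 195,203; ring rim at 195,130). In the scene part the flask (565,70) is over the cradle (553,130), and the lever is on the green side. I will refine the ring centre from the wrist depth.

Run:
```python
from h import *
from scipy.optimize import least_squares
def fit(P,r0):
    f=least_squares(lambda c:np.hypot(*(P-c).T)-r0,[545,-288],loss='soft_l1'); return f.x,f.cost/len(P)
iw,dw,pw=snap('wrist'); 
W0=cloud(cam('top'),np.load('top0.npy')); W1=cloud(pw,dw)
for nm,W in(('top',W0),('wrist',W1)):
    r=np.hypot(W[...,0]-545,W[...,1]+288); m=(W[...,2]>94)&(W[...,2]<99.5)&(r<52)&(r>33); P=W[m][:,:2]
    q=P-[545,-288]; print(nm,len(P),fit(P,42.5),np.histogram(np.arctan2(q[:,1],q[:,0]),8)[0],W[m][:,2].mean())
r=np.hypot(W1[...,0]-543,W1[...,1]+288)
# flask foot edge: points on held flask between base and +12
m=(W1[...,2]>140)&(W1[...,2]<172)&(r<45); P=W1[m]; print("flask",len(P),P[:,2].min(),P.min(0),P.max(0))
m=(W1[...,2]>152)&(W1[...,2]<163)&(r<45);P=W1[m][:,:2]; rr=np.hypot(*(P-[543,-288]).T); print(fit(P[rr>30],33.5) if (rr>30).sum()>10 else rr.max())
```

```text
top 297 (array([ 544.8649149 , -287.84874489]), np.float64(1.4636228767579138)) [38 45 41 45 37 27 31 33] 96.64444715618062
wrist 1065 (array([ 547.33554119, -289.32210361]), np.float64(0.9267368988675143)) [239 254  56   0   0  58 224 234] 96.72594301289001
flask 1214 151.66041440225916 [ 511.3840803  -321.09612302  151.6604144 ] [ 557.49735483 -254.14522903  171.98682286]
(array([ 545.76856288, -287.80841119]), np.float64(0.19510680956961912))
```

Call:
carry_out:
  motion:
    - [-0.001,-0.001,0.015,0,0,0]
    - [-0.001,-0.001,0.035,0,0,0]
    - [-0.001,-0.001,0.045,0,0,0]
    - [-0.001,-0.001,0.05,0,0,0]
    - [-0.001,-0.001,0.05,0,0,0]

```text
time_s: 10.15
tool_pos: [543.7, -289.4, 167.3]
eef_rot: [-0.155, -3.137, -0.001]
force: [-0.1, -0.7, -1.4]
grip_width: 27.6
finger_force: 30.0
```

Call:
carry_out:
  motion:
    - [0,0,0.003,0,0,0]
    - [0,0,0.006,0,0,0]
    - [0,0,0.009,0,0,0]
    - [0,0,0.012,0,0,0]
    - [0,0,0.012,0,0,0]

```text
time_s: 10.65
tool_pos: [543.5, -289.7, 155.2]
eef_rot: [-0.156, -3.137, -0.001]
force: [-0.4, 0.6, -2.3]
grip_width: 27.7
finger_force: 30.0
```

Call:
carry_out:
  motion:
    - [0,0,0.002,0,0,0]
    - [0,0,0.004,0,0,0]
    - [0,0,0.004,0,0,0]

```text
time_s: 10.95
tool_pos: [543.6, -289.7, 151.4]
eef_rot: [-0.156, -3.137, -0.001]
force: [-0.8, -0.4, -1.0]
grip_width: 27.7
finger_force: 30.0
```

Call:
carry_out:
  motion:
    - [0,0,0.002,0,0,0]
    - [0,0,0.004,0,0,0]
    - [0,0,0.005,0,0,0]
    - [0,0,0.005,0,0,0]

```text
time_s: 11.35
tool_pos: [544.0, -290.0, 147.3]
eef_rot: [0.156, 3.137, -0.001]
force: [-0.2, 0.3, 2.6]
grip_width: 27.4
finger_force: 30.0
```

Contact with the ledge is at the expected height with no side load. I will press now.

Call:
carry_out:
  motion:
    - [0,0,0.003,0,0,0]
    - [0,0,0.006,0,0,0]
    - [0,0,0.009,0,0,0]
    - [0,0,0.012,0,0,0]
    - [0,0,0.015,0,0,0]
    - [0,0,0.018,0,0,0]
    - [0,0,0.018,0,0,0]
  force: 40

```text
time_s: 12.05
tool_pos: [544.0, -290.0, 129.5]
eef_rot: [0.156, 3.137, -0.001]
force: [-2.0, -0.3, 9.1]
grip_width: 27.7
finger_force: 40.0
```

Call:
carry_out:
  motion:
    - [0,0,0.0015,0,0,0]
    - [0,0,0.003,0,0,0]
    - [0,0,0.003,0,0,0]

```text
time_s: 12.35
tool_pos: [544.0, -290.0, 127.1]
eef_rot: [0.156, 3.136, -0.001]
force: [-2.3, 0.5, 10.6]
grip_width: 27.3
finger_force: 40.0
```

Call:
carry_out:
  motion:
    - [0,0,0.001,0,0,0]
    - [0,0,0.0015,0,0,0]
    - [0,0,0.0015,0,0,0]

```text
time_s: 12.65
tool_pos: [544.1, -290.0, 127.0]
eef_rot: [0.156, 3.136, -0.002]
force: [-4.8, 1.1, 16.4]
grip_width: 27.7
finger_force: 40.0
```

Call:
carry_out:
  motion:
    - [0,0,0.0005,0,0,0]
    - [0,0,0.001,0,0,0]
    - [0,0,0.001,0,0,0]

```text
time_s: 12.95
tool_pos: [544.2, -290.0, 126.9]
eef_rot: [0.156, 3.135, -0.002]
force: [-4.5, 2.3, 20.2]
grip_width: 27.6
finger_force: 40.0
```

Run:
```python
from h import *
for n in('wrist','scene'):
    im,d,p=snap(n); W=cloud(p,d); r=np.hypot(W[...,0]-545,W[...,1]+288)
    m=(r<44.5)&(r>40.5)&(W[...,2]<100)&(W[...,2]>50); print(n,m.sum(),np.percentile(W[m][:,2],[10,50,90]))
    cv2.imwrite(f'pics/{n}6.png',im)
    if n=='wrist': a=cv2.resize(im,(400,300))
    else: b=cv2.resize(im[190:330,270:410],(300,300))
cv2.imwrite('pics/v6.png',np.hstack([a,b])); s=robot.get_state(); print(s['force'],s['tool_pos'],s['time_s'])
```

```text
wrist 1137 [72.72783072 75.17961069 76.11186194]
scene 207 [57.26457364 72.6340702  74.46697143]
[-4.45505392  2.36874872 20.77151397] [ 544.17130376 -290.04255276  126.93757628] 13.05
```

View pics/v6.png

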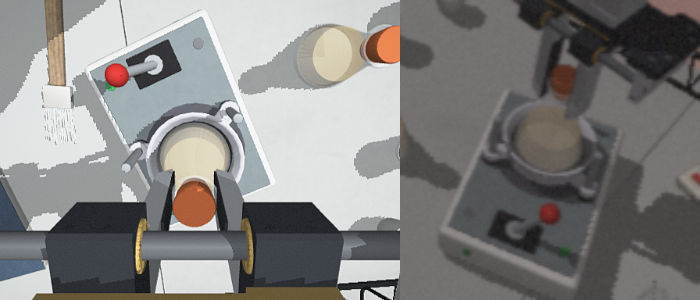

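The flask sits upright in the ring (wrist view 195,160), the ring rim is at z = 75 (fully down), and the lever is at the green dot (115,75). I will ease the push slightly and hand in.

Call:
carry_out:
  motion:
    - [0,0,-0.0007,0,0,0]
    - [0,0,-0.0007,0,0,0]
    - [0,0,-0.0007,0,0,0]

```text
time_s: 13.35
tool_pos: [544.1, -290.0, 127.0]
eef_rot: [0.156, 3.135, -0.002]
force: [-3.7, 1.5, 16.1]
grip_width: 27.5
finger_force: 40.0
```

Run:
```python
from h import *
s=robot.get_state(); print(s['force'],s['tool_pos'])
if s['force'][2]>14: print(robot.sign_off())
```

```text
[-3.71100427  1.46724228 16.13152689] [ 544.14744383 -290.03790181  126.99558637]
the job is handed in; nothing more can be done
None
```

I handed the job in at 13.4 s: the lever is fully over at the green dot, and the flask stands upright in the cradle, still held down on its stop with about 16 N; I don't have the judge's result.

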